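# Set up the light path for the blue sample

## Task

Set up the light path on the grey metal plate: stand the lens holder midway between the lamp and the detector, the green filter holder halfway between the lamp and the lens, and the sample stage halfway between the lens and the detector, all centred on the line from lamp to detector, with the lens and filter upright and their faces square to that line. The blue sample box lies flat and centred on top of the stage. Leave the orange filter holder and the red sample box where they are.

Things in the scene. Friction and masses are not known exactly. Their poses are not given: they have to be found in the camera images.
- lens_mid (a point): Lens holder, loose: upright brass-coloured square plate 50 mm wide, 14 mm thick, a white-ringed clear round lens on both faces (5 mm proud), on a black foot 50 mm (x) by 34 mm (y), 12 mm high; 66 mm tall in all, 0.18 kg. Light passes along its own y; its own x runs across its 50 mm width, the way to grip it. Both faces alike. Point at its centre, 33 mm above its underside.
- green_filter_mid (a point): Green filter holder, loose: upright green square frame 50 mm wide, 14 mm thick, with a green see-through pane, on a black foot 50 mm (x) by 34 mm (y), 12 mm high; 66 mm tall in all, 0.12 kg. Light passes along its own y; its own x runs across its 50 mm width, the way to grip it. Both faces alike. Point at its centre, 33 mm above its underside.
- orange_filter_mid (a point): Orange filter holder, loose: same shape as the green one with an orange frame and pane; not wanted, stays where it stands. Point at its centre, 33 mm above its underside.
- stage_mid (a point): Sample stage, loose: a low square steel block, 50 x 50 mm and 28 mm high, its top covered with a black rubber pad, about 0.25 kg. Point at its centre, 14 mm above its underside; x and y along its sides, z up.
- blue_sample_mid (a point): Blue sample box, loose: a flat closed square box, grey below with a blue lid, 44 x 44 mm and 24 mm high, a white label and copper chip in the middle of the lid, about 0.05 kg. Point at its centre, 12 mm above its underside; x and y along its sides, z up.
- red_sample_mid (a point): Red sample box, loose: the same as the blue one with a red lid; not wanted, stays where it lies. Point at its centre, 12 mm above its underside.
- plate: Optical plate, fixed: a blue-grey metal plate with rows of small dark holes, 120 mm (its own x) by 450 mm (its own y), 10 mm thick. Origin at the centre of its underside; its top is 10 mm above that. The light path runs along its long middle line (own y), over its centre.
- lamp: Lamp, fixed on the plate on its middle line, 180 mm from the plate's centre, at one end or the other: an upright amber glass cylinder on a round black foot (60 mm across) with a yellow cap, 78 mm tall, shining all round. Origin at the centre of its underside.
- detector: Detector, fixed on the plate on its middle line, 180 mm from the plate's centre, at the end opposite the lamp: a black box 56 mm (x) by 44 mm (y), 78 mm tall, with a round green window on both y faces. Origin at the centre of its underside.
Things that resemble listed ones, but are neither listed nor needed, are in the scene too. What is shaped like the part that bears stage_mid but purple is not meant.

How it is judged:
By the outcome, as a careful person would: the job done as asked, in the order asked, and still so for the second after the job is handed in, with the robot touching nothing.
It also fails if it takes over 99 s, if anything falls off the work surface, if the arm or the gripper's body presses on something with over 40 N, if the wrist force passes 120 N, or if a joint passes its speed limit or range.

## Robot

A 6-joint arm with a two-finger parallel gripper is mounted at the origin on the work surface. World frame = base frame: x ahead of the robot, y to its left, z up, the work surface at z = 0. Lengths are in m, angles in rad, forces in N, time in s.
With the tool pointing down it reaches from about 0.375 to 0.9 m from the base axis. Payload 3.1 kg.
Tool frame: the origin (TCP) lies midway between the tips of the shut fingers; the grasp point (between the pads) lies 19 mm behind it; z points along the fingers, y is the line along which they close (so a half turn about z gives the same grasp; the last joint's range is limited). The gripper opens to 85 mm and grips with 20 to 120 N. Pads are 22 mm wide; open, the fingers measure 114 mm over their backs; the gripper's body (76 mm by 85 mm) begins 54 mm behind the grasp point. The pads swing forward as they close: fully open they stand 13 mm farther back than shut.
Start: joints at [-1.514, 0.527, 1.433, -0, 1.181, -0.178], TCP at [0.146, -0.608, 0.231] pointing down, gripper open.
Joint ranges: [-3.08, 3.08], [-0.75, 2.2], [0.22, 2.44], [-1.43, 4.57], [0, 2.65], [-2.85, 2.85]. Speed limits (rad/s): [2.79, 2.79, 3.14, 3.14, 3.14, 3.14].

## Interface

Orientations are given as a unit quaternion [x, y, z, w].
In Python, from station import manip gives the robot as it stands. The module is installed in compiled form; this text tells all that it offers.
- The arm moves only by the tool apply_moves, never from a script. Its arguments are lists of equal length, an entry for each row: "claw": the gripper's target within -1 to 1 (fully open at 1, half-way at 0, shut at -1); "travel": the shift along the tool's x, y, z scaled (see below), a list of three; "turn": the turn, a rotation vector about the tool's x, y, z scaled (see below), a list of three. In form: {"claw": [claw, ...], "travel": [[dx, dy, dz], ...], "turn": [[rx, ry, rz], ...]}. A call has 1 to 5 rows; each row is the pose to reach, as a shift and turn from the pose commanded when the call began, along the tool's axes at that moment, turning the shorter way round; what a row does not reach only later rows make up. The controller multiplies each number of a shift by 800 mm and each number of a turn by 180 degrees. A row lasts 1/12 s, in which the tool goes at most 41.7 mm and 7.16 degrees, less where a joint would pass 70% of its speed; a pose out of reach is approached as far as the arm can. A call with a number of a shift or a turn outside -1 to 1 is refused whole. A call with a gripper value outside its range is refused whole. The fingers move at their own pace and stop on an object; "newtons" is the grip in N (left out, the last holds). Time passes only in rows, so rows that repeat a pose let the fingers close. It gives the time, the measured TCP pose, the force, the opening and the grip force at its end, in the units of the state.
- manip.sense(): the state, without advancing time (a new reading comes with each control period).
- manip.snapshot(name): name is "scene" or "top"; returns a dict with "pixels" (480x640x3 uint8, red, green, blue), "depth" (480x640 float32, m along the optical axis (not along the pixel's ray), 0 where there is no reading), "intrinsics" (3x3 intrinsics, pixels), "R" (3x3) and "t" (3): a world point X has camera coordinates R X + t. Camera axes: x right, y down, z forward; pixel columns grow to the right and rows downward; lengths in m; the calibration is good to about 2 mm. A picture is of the moment at which its call begins.
- manip.sign_off(): hands the job in; it is judged then, once.
The state is a dict: "t": time; "q": joint angles; "qd": joint speeds; "tau": joint torques, N m; "tcp_pos": TCP position; "tool_rot": TCP orientation; "force": force on the tool from outside, world axes, zero at the start; "ft_torque": the same for the moment, N m; "finger_gap": opening from 0.0 (shut) to 1.0 (fully open); "gripper_force": force on a finger pad.
Only numpy, scipy, OpenCV 4.12 (cv2) and the standard library are available. Lean on these libraries where they do the work, as an engineer would, in place of code of your own. Each camera call takes 0.05 s, during which the arm holds its last target. There are 200 camera calls.

## Working session

There is one attempt and no reset: what is moved stays moved. The work goes in short steps, Python scripts to look and compute and a tool call to move; the robot and the scene stay as the last step left them, time stands still between calls to the robot, and variables do not carry over. Pictures are saved under pics/ and viewed, at most 14 in all, crops included, and the job is handed in when it is done.

Besides the shell and the picture viewer there is one more tool, called after "Call:" as name(argument=value, ...) on one line, values as JSON. apply_moves: Moves the arm, as the interface text tells. Shifts and turns lie within -1 to 1; 1 stands for 800 mm of shift or 180 degrees of turn. Its arguments: {"type":"object","properties":{"claw":{"type":"array","items":{"type":"number"}},"travel":{"type":"array","items":{"type":"array","items":{"type":"number"}}},"turn":{"type":"array","items":{"type":"array","items":{"type":"number"}}},"newtons":{"type":"number"}},"required":["claw","travel","turn"]}

```bash
mkdir -p pics; ls
python3 - <<'E'
from station import manip
import cv2,numpy as np
for n in("scene","top"):
    s=manip.snapshot(n);cv2.imwrite(f"pics/{n}0.png",s["pixels"][:,:,::-1]);np.savez(f"{n}0.npz",**s)
    print(n,s["intrinsics"].tolist(),(-s["R"].T@s["t"]).round(3),s["R"].round(3).tolist())
print(manip.sense())
E
```

```text
pics
scene [[528.7910501878147, 0.0, 317.03716304780875], [0.0, 528.7910501878147, 237.2043956531831], [0.0, 0.0, 1.0]] [ 1.088 -0.036  0.563] [[0.04, 0.999, 0.008], [0.679, -0.021, -0.734], [-0.733, 0.034, -0.679]]
top [[524.4477219591007, 0.0, 319.01276442923944], [0.0, 524.4477219591007, 239.54861980426054], [0.0, 0.0, 1.0]] [0.416 0.011 0.95 ] [[0.024, -1.0, 0.003], [-0.993, -0.024, -0.115], [0.115, -0.0, -0.993]]
{'t': 0.1, 'q': array([-1.51348446e+00,  5.28384604e-01,  1.43378431e+00,  4.17236621e-05,
        1.18142840e+00, -1.78512470e-01]), 'qd': array([-0.00045689, -0.00181646, -0.00175127, -0.00076312,  0.0008225 ,
        0.00052329]), 'tau': array([-8.53712063e-04, -4.43306851e+01, -1.78586429e+01, -1.84003716e-04,
        3.92546746e-03, -8.56645954e-06]), 'tcp_pos': array([ 0.14602214, -0.60702917,  0.23042126]), 'tool_rot': array([ 9.93056845e-01,  1.17631190e-01,  7.99610422e-05, -9.99317885e-04]), 'force': array([ 0.36143763, -0.76780376,  0.73372565]), 'ft_torque': array([ 0.04186825, -0.01227601, -0.0808981 ]), 'gripper_force': 0.0, 'finger_gap': 1.0039819170169246}
```

View pics/top0.png

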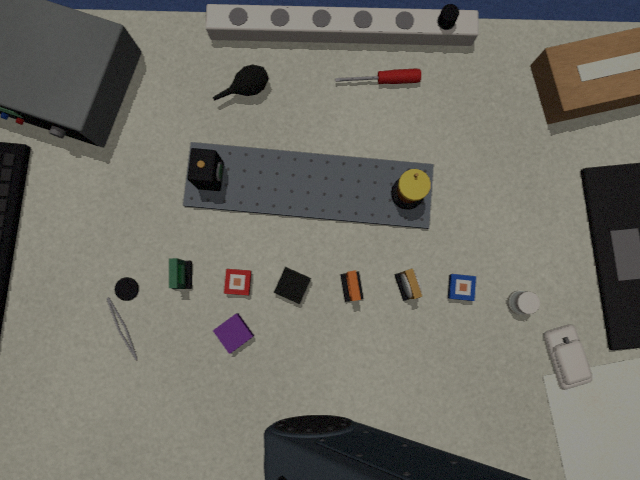

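View pics/scene0.png

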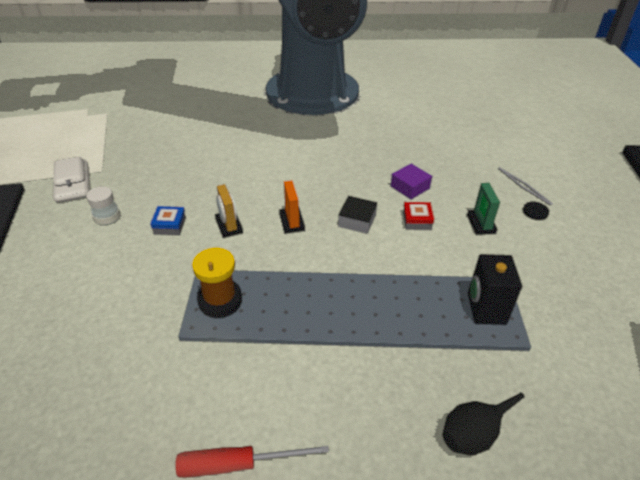

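The top view shows the lamp at (410,190), the detector at (207,170), and a row of parts: green filter (180,274), red box (238,283), black-topped stage (293,286), orange filter (352,287), lens (408,285) and blue box (462,288). Stage candidates are the black-topped steel block (293,286) and the purple block (233,333). The black one fits and purple is excluded. The black disc at (126,289) is flat clutter. Next I'll measure, with one enlarged crop.

```bash
cat > h.py <<'E'
import numpy as np,cv2
from station import manip
def cloud(s):
    K,R,t,d=s["intrinsics"],s["R"],s["t"],s["depth"]
    v,u=np.mgrid[:480,:640]
    c=np.stack([(u-K[0,2])/K[0,0]*d,(v-K[1,2])/K[1,1]*d,d],-1)
    P=(c-t)@R; P[d==0]=np.nan
    return P
def pix(s,X):
    c=s["R"]@np.array(X)+s["t"];p=s["intrinsics"]@c;return p[:2]/p[2]
def ray(s,uv,z):
    o=-s["R"].T@s["t"];d=s["R"].T@np.linalg.inv(s["intrinsics"])@np.array([*uv,1.]);return o+d*(z-o[2])/d[2]
def rect(P):
    (c,w,a)=cv2.minAreaRect(P[:,:2].astype(np.float32)*1000);return np.round(c,1),np.round(w,1),round(a,1)
E
python3 - <<'E'
from h import *
top=dict(np.load("top0.npz"));sc=dict(np.load("scene0.npz"))
PT,PS=cloud(top),cloud(sc)
tab=PT[330:400,330:500,2];print("table z top",np.nanmedian(tab),np.nanstd(tab),"scene",np.nanmedian(PS[360:420,200:400,2]))
seeds=dict(green=(180,274),red=(238,283),stage=(293,286),orange=(352,287),lens=(408,285),blue=(462,288))
for n,(u,v) in seeds.items():
    X0=ray(top,(u,v),0.02)
    for nm,P in(("top",PT),("scene",PS)):
        Q=P.reshape(-1,3);Q=Q[np.linalg.norm(Q[:,:2]-X0[:2],axis=1)<.05]
        Q=Q[Q[:,2]>.005]
        zs=np.percentile(Q[:,2],[50,98]);
        T=Q[Q[:,2]>zs[1]-.006]
        print(n,nm,len(Q),zs.round(4),"top:",len(T),rect(T),"all:",rect(Q))
E
python3 - <<'E'
import cv2
i=cv2.imread("pics/top0.png")[225:365,90:490]
j=cv2.imread("pics/scene0.png")[150:260,140:560]
a=cv2.resize(i,(800,280),interpolation=cv2.INTER_CUBIC);b=cv2.resize(j,(800,210),interpolation=cv2.INTER_CUBIC)
cv2.imwrite("pics/crop.png",cv2.vconcat([a,b]))
E
```

```text
table z top 0.0004434391624607503 0.0016814183466720427 scene -0.00029708918447112864
green top 679 [0.0345 0.0685] top: 269 (array([457.3, 255. ]), array([49.2, 15.7]), 3.2) all: (array([463.3, 253.1]), array([68.1, 51. ]), 18.2)
green scene 1096 [0.0335 0.067 ] top: 249 (array([458.1, 258.8]), array([52.1, 16.5]), 2.0) all: (array([457.5, 257.7]), array([54.6, 34.6]), 3.6)
red top 646 [0.0243 0.0279] top: 589 (array([446.2, 152.6]), array([44. , 43.8]), 86.9) all: (array([455.1, 143.9]), array([61.3, 65.3]), 1.5)
red scene 752 [0.0234 0.026 ] top: 538 (array([448.1, 155.6]), array([44.4, 48.1]), 87.3) all: (array([448.1, 155.6]), array([44.4, 48.1]), 87.3)
stage top 836 [0.0282 0.0319] top: 775 (array([442.4,  55.6]), array([49.9, 49.9]), 67.3) all: (array([440.1,  53.6]), array([79.2, 62.4]), 50.1)
stage scene 1030 [0.0272 0.0298] top: 700 (array([443.2,  58.4]), array([50.5, 53. ]), 67.0) all: (array([443.1,  58.6]), array([50.9, 53. ]), 66.7)
orange top 563 [0.021  0.0687] top: 252 (array([443.3, -50.2]), array([49.8, 14.2]), 10.4) all: (array([442.9, -51.6]), array([76. , 57.1]), 81.9)
orange scene 831 [0.0292 0.0671] top: 217 (array([444.1, -46.8]), array([50.7, 14.2]), 10.4) all: (array([444.4, -46.8]), array([54.1, 34.2]), 10.1)
lens top 613 [0.0588 0.0689] top: 255 (array([ 449. , -149.8]), array([49.9, 17.7]), 21.9) all: (array([ 449.3, -159.2]), array([84.3, 67.2]), 12.1)
lens scene 930 [0.0415 0.0671] top: 226 (array([ 450.4, -146.8]), array([51.5, 18.8]), 13.5) all: (array([ 450.8, -147.3]), array([52.5, 34.4]), 20.4)
blue top 684 [0.0246 0.0282] top: 598 (array([ 446.2, -244.7]), array([44.7, 43.8]), 85.4) all: (array([ 442.4, -239.2]), array([90.5, 74.2]), 36.8)
blue scene 810 [0.0235 0.026 ] top: 575 (array([ 447. , -241.8]), array([45.5, 45.7]), 85.5) all: (array([ 447.1, -241.8]), array([45.4, 46.3]), 86.6)
```

View pics/crop.png

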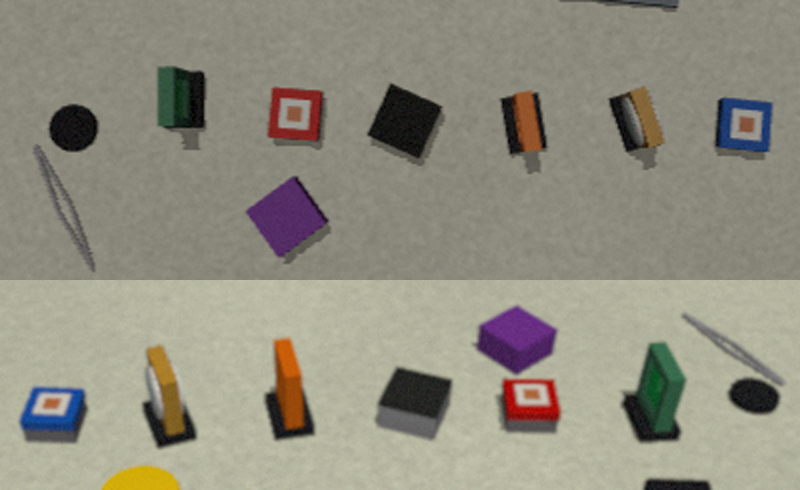

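The crop confirms the picks. The stage is the black-topped block with steel sides (the purple block isn't meant), the lens is the brass plate with the white ring, the green filter is at left and the blue-lid box at right. Next: the plate pose and refined positions for each part.

Run:
```python
from h import *
for nm in("top","scene"):
    s=dict(np.load(nm+"0.npz"));P=cloud(s);o=-s["R"].T@s["t"]
    # plate: height 5..15mm region in bounding area
    z=P[...,2];m=(z>.005)&(z<.2)&(P[...,0]>.5)&(P[...,0]<.73)&(abs(P[...,1])<.3)
    m=cv2.morphologyEx(m.astype(np.uint8),cv2.MORPH_OPEN,np.ones((3,3)))
    hsv=cv2.cvtColor(s["pixels"],cv2.COLOR_RGB2HSV)
    n,l,st,_=cv2.connectedComponentsWithStats(m);k=1+np.argmax(st[1:,4]);M=(l==k)&(z<.016)
    q=np.array([ray(s,(u,v),.010) for v,u in np.argwhere(M)])
    c,w,a=rect(q);print(nm,"plate",c,w,a,"median z",np.median(z[M]))
    # lamp cap and detector top
    for name,X0 in(("lamp",-.16),("det",.2)):
        Q=P.reshape(-1,3);Q=Q[(Q[:,0]>.5)&(Q[:,0]<.73)&(abs(Q[:,1]-X0)<.08)&(Q[:,2]>.05)]
        t=np.percentile(Q[:,2],90);T=Q[abs(Q[:,2]-t)<.006];print(name,t.round(3),rect(T),(T.mean(0)*1000).round(1))
        print("  foot/all",rect(Q))
```

```text
top plate [626.3  31.6] [449.6 120.5] 86.1 median z 0.010176684608215835
lamp 0.09 (array([ 614. , -147.4]), array([52.5, 53. ]), 81.1) [ 613.5 -147.2   88.2]
  foot/all (array([ 614. , -147.3]), array([52.6, 53. ]), 81.9)
det 0.09 (array([638.9, 211. ]), array([43.9, 56.1]), 85.7) [638.2 210.6  88.2]
  foot/all (array([638.7, 209.6]), array([49.8, 56.7]), 85.9)
scene plate [628.9  34.5] [449.  122.9] 86.0 median z 0.009777470504811115
lamp 0.089 (array([ 615.4, -144.2]), array([53.4, 53.6]), 75.0) [ 617.8 -144.1   87.6]
  foot/all (array([ 615.5, -144.2]), array([53.4, 53.7]), 75.4)
det 0.088 (array([640.4, 213.7]), array([44. , 57.1]), 85.8) [643.2 212.4  87.5]
  foot/all (array([640.4, 211.6]), array([48.2, 57.4]), 85.9)
```

```bash
cat > plan.py <<'E'
# plan(waypoints): (x,y,z mm, psi deg of tool x) from the current pose; prints one line per call (travel, turn)
import numpy as np,math
from scipy.spatial.transform import Rotation as Rn
from h import manip
def pose(x,y,z,psi):
    a=math.radians(psi);X=[math.cos(a),math.sin(a),0];Z=[0,0,-1]
    return np.array([x,y,z])/1000,Rn.from_matrix(np.stack([X,np.cross(Z,X),Z],1))
def plan(*wps,nd=4):
    s=manip.sense();p,R=s["tcp_pos"],Rn.from_quat(s["tool_rot"])
    a=R.as_matrix()[:,0];print("t %.2f"%s["t"],"now",(p*1000).round(1),"psi",round(math.degrees(math.atan2(a[1],a[0])),2),"gap",round(s["finger_gap"],3),"F",s["force"].round(1))
    for w in wps:
        P1,R1=pose(*w);dR=(R.inv()*R1).as_rotvec()
        n=max(1,math.ceil(max(np.linalg.norm(P1-p)/.195,np.degrees(np.linalg.norm(dR))/34)))
        for k in range(n):
            tp=p+(P1-p)/(n-k);dr=(R.inv()*R1).as_rotvec()/(n-k)
            tr=np.round(R.inv().apply(tp-p)/.8,nd);tu=np.round(dr/math.pi,nd)
            print(w if k==n-1 else "  ..","travel",tr.tolist(),"turn",tu.tolist())
            p=p+R.apply(tr*.8);R=R*Rn.from_rotvec(tu*math.pi)
E
python3 -c "
from plan import *
plan((450,-149,160,111),(450,-149,60,111),(450,-149,19,111))"
```

```text
t 0.10 now [ 146.  -607.   230.4] psi 13.51 gap 1.004 F [ 0.4 -0.8  0.7]
  .. travel [0.1677, -0.1559, 0.0297] turn [-0.0001, -0.0002, -0.1805]
  .. travel [0.2253, -0.0414, 0.0296] turn [-0.0001, -0.0002, -0.1806]
(450, -149, 160, 111) travel [0.2122, 0.0861, 0.0294] turn [-0.0001, -0.0002, -0.1805]
(450, -149, 60, 111) travel [0.0, 0.0, 0.125] turn [-0.0, -0.0001, -0.0]
(450, -149, 19, 111) travel [0.0, 0.0, 0.0512] turn [-0.0, 0.0, -0.0]
```

Call:
apply_moves(claw=[1,1,1,1,1], travel=[[0.168,-0.156,0.03],[0.168,-0.156,0.03],[0.168,-0.156,0.03],[0.168,-0.156,0.03],[0.168,-0.156,0.03]], turn=[[0,0,-0.18],[0,0,-0.18],[0,0,-0.18],[0,0,-0.18],[0,0,-0.18]], newtons=40)

```text
t: 0.52
tcp_pos: [0.2489, -0.4487, 0.206]
tool_rot: [0.919, 0.393, 0.001, -0.003]
force: [0.1, -0.1, 0.2]
finger_gap: 1.001
gripper_force: 0.0
```

Call:
apply_moves(claw=[1,1,1,1,1], travel=[[0.225,-0.041,0.03],[0.225,-0.041,0.03],[0.225,-0.041,0.03],[0.225,-0.041,0.03],[0.225,-0.041,0.03]], turn=[[0,0,-0.18],[0,0,-0.18],[0,0,-0.18],[0,0,-0.18],[0,0,-0.18]])

```text
t: 0.93
tcp_pos: [0.3497, -0.2976, 0.1824]
tool_rot: [0.773, 0.634, 0.001, -0.002]
force: [0.2, 1.2, -0.0]
finger_gap: 1.003
gripper_force: 0.0
```

Call:
apply_moves(claw=[1,1,1,1,1], travel=[[0.212,0.086,0.03],[0.212,0.086,0.03],[0.212,0.086,0.03],[0.212,0.086,0.03],[0.212,0.086,0.03]], turn=[[0,0,-0.18],[0,0,-0.18],[0,0,-0.18],[0,0,-0.18],[0,0,-0.18]])

```text
t: 1.35
tcp_pos: [0.452, -0.1466, 0.1586]
tool_rot: [0.565, 0.825, 0.001, -0.001]
force: [0.1, -1.0, 0.7]
finger_gap: 1.001
gripper_force: 0.0
```

```bash
python3 -c "
from plan import *
plan((450,-149,80,111),(450,-149,19,111))
s=manip.snapshot('scene')
import cv2
cv2.imwrite('pics/s1.png',s['pixels'][:,:,::-1]);np.savez('s1.npz',**s)
s=manip.snapshot('top');np.savez('t1.npz',**s)
plan((450,-149,80,111))"
```

```text
t 1.35 now [ 452.  -146.6  158.6] psi 111.19 gap 1.001 F [ 0.1 -1.   0.7]
(450, -149, 80, 111) travel [-0.002, -0.0034, 0.0982] turn [-0.0, -0.0007, 0.001]
(450, -149, 19, 111) travel [-0.0, 0.0, 0.0763] turn [-0.0, 0.0, 0.0]
t 1.45 now [ 451.7 -147.7  158.6] psi 111.04 gap 1.0 F [-1.3 -0.8  0.1]
(450, -149, 80, 111) travel [-0.0009, -0.0024, 0.0983] turn [-0.0002, -0.0005, 0.0002]
```

Call:
apply_moves(claw=[1,1,1,1,1], travel=[[-0.001,-0.002,0.04],[-0.001,-0.002,0.08],[-0.001,-0.002,0.098],[-0.001,-0.002,0.098],[-0.001,-0.002,0.098]], turn=[[0,0,0],[0,0,0],[0,0,0],[0,0,0],[0,0,0]])

```text
t: 1.87
tcp_pos: [0.449, -0.1526, 0.0804]
tool_rot: [0.569, 0.822, -0.0, -0.001]
force: [-0.6, -0.4, 0.7]
finger_gap: 1.0
gripper_force: 0.0
```

```bash
python3 -c "
from plan import *
import cv2
s=manip.snapshot('scene')
cv2.imwrite('pics/s2.png',cv2.resize(s['pixels'][90:290,100:400,::-1],(780,520)))
s=manip.snapshot('top')
plan((450,-149,19,111))"
```

```text
t 1.97 now [ 450.2 -153.    81.8] psi 110.63 gap 1.003 F [-0.4 -0.4  0.3]
(450, -149, 19, 111) travel [0.0049, 0.0014, 0.0785] turn [0.0003, 0.0005, -0.002]
```

View pics/s2.png

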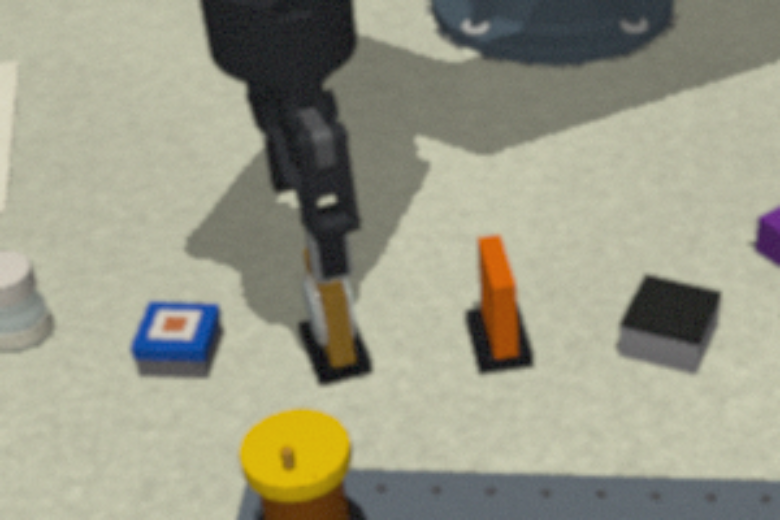

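The fingers straddle the lens holder (crop at 325,290), aligned with its plate; the orange filter (500,300) is well clear.

Call:
apply_moves(claw=[1,1,1,1,1], travel=[[0.005,0.0015,0.03],[0.005,0.0015,0.06],[0.005,0.0015,0.077],[0.005,0.0015,0.077],[0.005,0.0015,0.077]], turn=[[0,0,-0.002],[0,0,-0.002],[0,0,-0.002],[0,0,-0.002],[0,0,-0.002]])

```text
t: 2.38
tcp_pos: [0.4499, -0.1483, 0.02]
tool_rot: [0.566, 0.824, 0.0, 0.001]
force: [1.1, -0.7, -0.4]
finger_gap: 1.005
gripper_force: 0.0
```

```bash
python3 -c "
from plan import *
import time
plan((450,-149,19,111))
manip.snapshot('scene')
plan((450,-149,19,111))
manip.snapshot('scene')
plan((450,-149,19,111))"
```

```text
t 2.38 now [ 449.9 -148.3   20. ] psi 111.04 gap 1.005 F [ 1.1 -0.7 -0.4]
(450, -149, 19, 111) travel [-0.0008, -0.0002, 0.0013] turn [0.0002, 0.0003, 0.0002]
t 2.43 now [ 450.3 -148.5   20.5] psi 111.05 gap 0.995 F [ 0.6 -1.2  0.1]
(450, -149, 19, 111) travel [-0.0005, -0.0005, 0.0018] turn [0.0004, 0.0006, 0.0003]
t 2.48 now [ 450.4 -148.5   20.7] psi 111.06 gap 0.998 F [-0.5 -0.3  0.5]
(450, -149, 19, 111) travel [-0.0003, -0.0007, 0.0021] turn [0.0005, 0.0007, 0.0003]
```

Call:
apply_moves(claw=[-1,-1,-1,-1,-1], travel=[[0,0,0],[0,0,0],[0,0,0],[0,0,0],[0,0,0]], turn=[[0,0,0],[0,0,0],[0,0,0],[0,0,0],[0,0,0]], newtons=40)

```text
t: 2.9
tcp_pos: [0.45, -0.1481, 0.0203]
tool_rot: [0.566, 0.824, 0.0, 0.001]
force: [-0.0, 0.5, 6.3]
finger_gap: 0.582
gripper_force: 40.9
```

Call:
apply_moves(claw=[-1,-1,-1,-1,-1], travel=[[0,0,0],[0,0,0],[0,0,0],[0,0,0],[0,0,0]], turn=[[0,0,0],[0,0,0],[0,0,0],[0,0,0],[0,0,0]])

```text
t: 3.32
tcp_pos: [0.45, -0.1481, 0.0203]
tool_rot: [0.566, 0.824, 0.0, 0.001]
force: [0.7, -0.2, 7.0]
finger_gap: 0.578
gripper_force: 40.9
```

```bash
python3 -c "
from plan import *
plan((450,-149,130,111),(627.2,33.2,130,86),(627.2,33.2,50,86),(627.2,33.2,31,86))"
```

```text
t 3.32 now [ 450.  -148.1   20.3] psi 111.06 gap 0.578 F [ 0.7 -0.2  7. ]
(450, -149, 130, 111) travel [-0.0012, -0.0002, -0.1371] turn [0.0004, 0.0005, 0.0003]
  .. travel [0.0666, 0.1442, -0.0] turn [-0.0, -0.0, 0.0695]
(627.2, 33.2, 130, 86) travel [0.0962, 0.1263, -0.0] turn [-0.0, -0.0, 0.0694]
(627.2, 33.2, 50, 86) travel [0.0, 0.0, 0.1] turn [-0.0, -0.0, 0.0]
(627.2, 33.2, 31, 86) travel [0.0, 0.0, 0.0237] turn [-0.0, -0.0, 0.0]
```

Call:
apply_moves(claw=[-1,-1,-1,-1,-1], travel=[[0,0,-0.03],[0,0,-0.07],[0,0,-0.11],[0,0,-0.137],[0,0,-0.137]], turn=[[0,0,0],[0,0,0],[0,0,0],[0,0,0],[0,0,0]])

```text
t: 3.73
tcp_pos: [0.4518, -0.149, 0.1329]
tool_rot: [0.566, 0.825, 0.0, 0.004]
force: [0.4, -0.5, -1.6]
finger_gap: 0.577
gripper_force: 42.7
```

Call:
apply_moves(claw=[-1,-1,-1,-1,-1], travel=[[0.013,0.029,0],[0.026,0.058,0],[0.04,0.087,0],[0.053,0.116,0],[0.067,0.144,0]], turn=[[0,0,0.014],[0,0,0.028],[0,0,0.042],[0,0,0.056],[0,0,0.07]])

```text
t: 4.15
tcp_pos: [0.5377, -0.0553, 0.1278]
tool_rot: [0.654, 0.757, -0.0, -0.001]
force: [-0.1, -0.5, -1.7]
finger_gap: 0.579
gripper_force: 42.5
```

Call:
apply_moves(claw=[-1,-1,-1,-1,-1], travel=[[0.022,0.03,0],[0.044,0.06,0],[0.066,0.09,0],[0.085,0.113,0],[0.096,0.126,0]], turn=[[0,0,0.014],[0,0,0.028],[0,0,0.042],[0,0,0.056],[0,0,0.07]])

```text
t: 4.57
tcp_pos: [0.6272, 0.0367, 0.1274]
tool_rot: [0.732, 0.681, 0.0, -0.0]
force: [0.4, -0.9, -1.5]
finger_gap: 0.579
gripper_force: 42.5
```

Call:
apply_moves(claw=[-1,-1,-1,-1,-1], travel=[[0,0,0],[0,0,0.02],[0,0,0.05],[0,0,0.08],[0,0,0.08]], turn=[[0,0,0],[0,0,0],[0,0,0],[0,0,0],[0,0,0]])

```text
t: 4.98
tcp_pos: [0.6208, 0.0343, 0.0594]
tool_rot: [0.732, 0.681, -0.004, -0.005]
force: [-1.6, -0.1, -1.9]
finger_gap: 0.583
gripper_force: 42.5
```

```bash
python3 -c "
from plan import *
import cv2
a=manip.snapshot('scene');b=manip.snapshot('top')
np.savez('s3.npz',**a);np.savez('t3.npz',**b)
cv2.imwrite('pics/p3.png',cv2.hconcat([a['pixels'][120:380,150:540,::-1],b['pixels'][100:360,120:510,::-1]]))
plan((627.2,33.2,50,86),(627.2,33.2,31,86))"
```

```text
t 5.08 now [624.2  34.   63.4] psi 85.86 gap 0.583 F [ 0.4  0.1 -1.6]
(627.2, 33.2, 50, 86) travel [-0.0008, 0.0039, 0.0168] turn [-0.0015, -0.0, -0.0008]
(627.2, 33.2, 31, 86) travel [0.0, 0.0, 0.0237] turn [0.0, -0.0, 0.0]
```

View pics/p3.png

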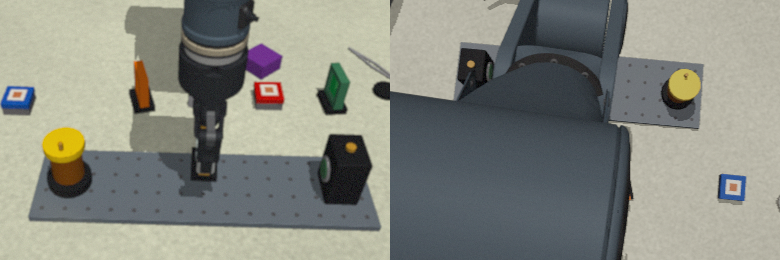

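The lens is held upright above the plate (left pane, 205,165), with the lamp at (68,160) and detector at (345,170) clear.

Call:
apply_moves(claw=[-1,-1,-1,-1,-1], travel=[[-0.001,0.004,0.01],[-0.001,0.004,0.02],[-0.001,0.004,0.028],[-0.001,0.004,0.028],[-0.001,0.004,0.028]], turn=[[-0.0015,0,0],[-0.0015,0,0],[-0.0015,0,0],[-0.0015,0,0],[-0.0015,0,0]])

```text
t: 5.5
tcp_pos: [0.6289, 0.0334, 0.0423]
tool_rot: [0.732, 0.681, 0.001, 0.001]
force: [0.3, -0.1, -2.4]
finger_gap: 0.58
gripper_force: 42.5
```

Call:
apply_moves(claw=[-1,-1,-1,-1,-1], travel=[[0,0,0],[0,0,0],[0,0,0],[0,0,0],[0,0,0]], turn=[[0,0,0],[0,0,0],[0,0,0],[0,0,0],[0,0,0]])

```text
t: 5.92
tcp_pos: [0.6294, 0.0334, 0.0428]
tool_rot: [0.732, 0.681, 0.002, 0.002]
force: [0.1, -0.1, -1.4]
finger_gap: 0.579
gripper_force: 42.5
```

```bash
python3 -c "
from plan import *
plan((627.2,33.2,31,86))
a=manip.snapshot('scene')
P=cloud=__import__('h').cloud(a).reshape(-1,3)
# held lens foot edge
Q=P[(abs(P[:,0]-.627)<.06)&(abs(P[:,1]-.0345)<.04)&(P[:,2]>.015)&(P[:,2]<.055)]
from h import rect
print(len(Q),rect(Q))
plan((627.2,33.2,31,86))"
```

```text
t 5.92 now [629.4  33.4  42.8] psi 85.87 gap 0.579 F [ 0.1 -0.1 -1.4]
(627.2, 33.2, 31, 86) travel [-0.0004, -0.0028, 0.0147] turn [0.0016, 0.0, -0.0007]
405 (array([634.4,  33.3]), array([33.8, 62.3]), 84.1)
t 5.97 now [629.3  33.4  42.7] psi 85.87 gap 0.579 F [-0.   0.7 -1.5]
(627.2, 33.2, 31, 86) travel [-0.0004, -0.0027, 0.0146] turn [0.0016, 0.0, -0.0007]
```

Call:
apply_moves(claw=[-1,-1,-1,-1,-1], travel=[[0.0005,-0.0028,0.004],[0.0005,-0.0028,0.008],[0.0005,-0.0028,0.012],[0.0005,-0.0028,0.015],[0.0005,-0.0028,0.015]], turn=[[0.0016,0,-0.0007],[0.0016,0,-0.0007],[0.0016,0,-0.0007],[0.0016,0,-0.0007],[0.0016,0,-0.0007]])

```text
t: 6.38
tcp_pos: [0.627, 0.034, 0.0304]
tool_rot: [0.731, 0.682, -0.0, -0.0]
force: [-0.5, 1.1, 1.1]
finger_gap: 0.584
gripper_force: 42.7
```

Call:
apply_moves(claw=[-1,-1,-1,-1,-1], travel=[[0,0,0],[0,0,0],[0,0,0],[0,0,0],[0,0,0]], turn=[[0,0,0],[0,0,0],[0,0,0],[0,0,0],[0,0,0]])

```text
t: 6.8
tcp_pos: [0.627, 0.034, 0.0305]
tool_rot: [0.731, 0.682, -0.0, -0.0]
force: [-0.7, 1.3, -0.8]
finger_gap: 0.58
gripper_force: 42.7
```

```bash
python3 -c "
from plan import *
plan((627.2,34,30.3,86))"
```

```text
t 6.80 now [627.   34.   30.5] psi 85.99 gap 0.58 F [-0.7  1.3 -0.8]
(627.2, 34, 30.3, 86) travel [0.0001, 0.0002, 0.0002] turn [-0.0001, -0.0, -0.0001]
```

Call:
apply_moves(claw=[1,1,1,1,1], travel=[[0,0,0],[0,0,0],[0,0,0],[0,0,0],[0,0,0]], turn=[[0,0,0],[0,0,0],[0,0,0],[0,0,0],[0,0,0]])

```text
t: 7.22
tcp_pos: [0.6272, 0.0339, 0.0306]
tool_rot: [0.731, 0.682, -0.0, -0.0]
force: [-0.4, -0.3, 0.6]
finger_gap: 0.998
gripper_force: 0.0
```

Call:
apply_moves(claw=[1,1,1,1,1], travel=[[0,0,-0.02],[0,0,-0.06],[0,0,-0.1],[0,0,-0.14],[0,0,-0.15]], turn=[[0,0,0],[0,0,0],[0,0,0],[0,0,0],[0,0,0]])

```text
t: 7.63
tcp_pos: [0.6304, 0.0337, 0.156]
tool_rot: [0.731, 0.682, 0.003, 0.004]
force: [1.1, -0.0, 0.7]
finger_gap: 1.003
gripper_force: 0.0
```

```bash
cat > meas.py <<'E'
from h import *
def obj(nm,x,y,r,zlo,zhi,s=None):
    s=s or manip.snapshot(nm);P=cloud(s).reshape(-1,3)
    Q=P[(np.hypot(P[:,0]-x,P[:,1]-y)<r)&(P[:,2]>zlo)&(P[:,2]<zhi)]
    print(nm,len(Q),rect(Q) if len(Q)>5 else None);return s
E
python3 -c "
from plan import *
from meas import *
s=obj('scene',.627,.034,.045,.016,.09);obj('scene',.627,.034,.045,.066,.09,s)
plan((560,150,150,90),(457.7,256.6,130,93.2),(457.7,256.6,50,93.2),(457.7,256.6,20,93.2))"
```

```text
scene 1209 (array([626.4,  34.1]), array([33. , 52.8]), 84.1)
scene 461 (array([626.9,  34.3]), array([23.2, 51. ]), 84.0)
t 7.68 now [630.3  33.6 155.7] psi 86.01 gap 1.002 F [0.7 0.1 0.3]
(560, 150, 150, 90) travel [0.139, -0.0978, 0.0061] turn [0.003, 0.0003, -0.0222]
(457.7, 256.6, 130, 93.2) travel [0.1332, -0.1279, 0.025] turn [0.0, -0.0, -0.0178]
(457.7, 256.6, 50, 93.2) travel [0.0, 0.0, 0.1] turn [0.0, -0.0, 0.0]
(457.7, 256.6, 20, 93.2) travel [0.0, 0.0, 0.0375] turn [0.0, -0.0, 0.0]
```

Call:
apply_moves(claw=[1,1,1,1,1], travel=[[0.139,-0.098,0.006],[0.139,-0.098,0.006],[0.139,-0.098,0.006],[0.139,-0.098,0.006],[0.139,-0.098,0.006]], turn=[[0,0,-0.022],[0,0,-0.022],[0,0,-0.022],[0,0,-0.022],[0,0,-0.022]])

```text
t: 8.1
tcp_pos: [0.553, 0.153, 0.1443]
tool_rot: [0.706, 0.708, -0.002, -0.002]
force: [0.7, 0.1, -0.2]
finger_gap: 0.998
gripper_force: 0.0
```

Call:
apply_moves(claw=[1,1,1,1,1], travel=[[0.133,-0.128,0.025],[0.133,-0.128,0.025],[0.133,-0.128,0.025],[0.133,-0.128,0.025],[0.133,-0.128,0.025]], turn=[[0,0,-0.018],[0,0,-0.018],[0,0,-0.018],[0,0,-0.018],[0,0,-0.018]])

```text
t: 8.52
tcp_pos: [0.4498, 0.2581, 0.1241]
tool_rot: [0.686, 0.728, -0.003, -0.002]
force: [-0.5, -0.2, -0.9]
finger_gap: 0.999
gripper_force: 0.0
```

```bash
python3 -c "
from plan import *
from meas import *
for n in('top','scene'):
  s=obj(n,.627,.034,.045,.016,.09);obj(n,.627,.034,.045,.068,.09,s);obj(n,.627,.034,.045,.016,.03,s)
np.savez('x.npz',**s)
plan((457.7,256.6,80,93.2),(457.7,256.6,20,93.2))"
```

```text
top 601 (array([625.9,  32.7]), array([36.4, 50.6]), 84.2)
top 288 (array([625.9,  31. ]), array([21. , 50.4]), 84.7)
top 179 (array([625.8,  32.8]), array([36.5, 50.5]), 84.4)
scene 1210 (array([626.7,  34. ]), array([33. , 52.3]), 84.2)
scene 420 (array([626.4,  33.7]), array([21.6, 51.8]), 83.8)
scene 381 (array([627.1,  34. ]), array([33. , 51.7]), 84.2)
t 8.62 now [454.8 256.7 125.2] psi 93.28 gap 1.003 F [ 0.9  0.2 -0.1]
(457.7, 256.6, 80, 93.2) travel [-0.0003, 0.0036, 0.0565] turn [-0.0, 0.0002, 0.0004]
(457.7, 256.6, 20, 93.2) travel [0.0, 0.0, 0.075] turn [-0.0, -0.0, 0.0]
```

Call:
apply_moves(claw=[1,1,1,1,1], travel=[[0,0.0036,0.02],[0,0.0036,0.04],[0,0.0036,0.056],[0,0.0036,0.056],[0,0.0036,0.056]], turn=[[0,0,0],[0,0,0],[0,0,0],[0,0,0],[0,0,0]])

```text
t: 9.03
tcp_pos: [0.4587, 0.2557, 0.0804]
tool_rot: [0.688, 0.726, -0.0, -0.0]
force: [-0.3, 0.2, 0.5]
finger_gap: 1.0
gripper_force: 0.0
```

```bash
python3 -c "
from plan import *
manip.snapshot('top')
plan((457.7,256.6,20,93.0))"
```

```text
t 9.08 now [458.9 256.1  81. ] psi 93.09 gap 1.002 F [ 0.1 -0.3  0.4]
(457.7, 256.6, 20, 93.0) travel [0.0007, -0.0015, 0.0763] turn [0.0002, -0.0, 0.0005]
```

Call:
apply_moves(claw=[1,1,1,1,1], travel=[[0.0007,-0.0015,0.03],[0.0007,-0.0015,0.06],[0.0007,-0.0015,0.076],[0.0007,-0.0015,0.076],[0.0007,-0.0015,0.076]], turn=[[0,0,0],[0,0,0],[0,0,0],[0,0,0],[0,0,0]])

```text
t: 9.5
tcp_pos: [0.4568, 0.2573, 0.0205]
tool_rot: [0.687, 0.726, 0.0, 0.0]
force: [0.5, -0.7, 0.2]
finger_gap: 1.003
gripper_force: 0.0
```

Call:
apply_moves(claw=[1,-1,-1,-1,-1], travel=[[0,0,0],[0,0,0],[0,0,0],[0,0,0],[0,0,0]], turn=[[0,0,0],[0,0,0],[0,0,0],[0,0,0],[0,0,0]])

```text
t: 9.92
tcp_pos: [0.4569, 0.2577, 0.0212]
tool_rot: [0.687, 0.727, 0.001, 0.001]
force: [0.5, -0.7, 5.8]
finger_gap: 0.58
gripper_force: 41.3
```

Call:
apply_moves(claw=[-1,-1,-1,-1,-1], travel=[[0,0,0],[0,0,0],[0,0,0],[0,0,0],[0,0,0]], turn=[[0,0,0],[0,0,0],[0,0,0],[0,0,0],[0,0,0]])

```text
t: 10.33
tcp_pos: [0.4569, 0.2577, 0.0212]
tool_rot: [0.687, 0.727, 0.001, 0.0]
force: [-0.2, 0.1, 6.7]
finger_gap: 0.578
gripper_force: 41.4
```

```bash
python3 -c "
from plan import *
plan((457.7,256.6,130,93.0),(530,80,130,90),(620.9,-56.6,130,86))"
```

```text
t 10.33 now [456.9 257.7  21.2] psi 93.2 gap 0.578 F [-0.2  0.1  6.7]
(457.7, 256.6, 130, 93.0) travel [-0.0014, 0.0012, -0.1359] turn [0.0006, -0.0002, 0.0011]
(530, 80, 130, 90) travel [-0.2252, 0.0787, -0.0] turn [0.0, 0.0, 0.0167]
(620.9, -56.6, 130, 86) travel [-0.1707, 0.1137, 0.0] turn [0.0, 0.0, 0.0222]
```

Call:
apply_moves(claw=[-1,-1,-1,-1,-1], travel=[[0,0,-0.03],[0,0,-0.07],[0,0,-0.11],[0,0,-0.136],[0,0,-0.136]], turn=[[0,0,0],[0,0,0],[0,0,0],[0,0,0],[0,0,0]])

```text
t: 10.75
tcp_pos: [0.4585, 0.2585, 0.1331]
tool_rot: [0.687, 0.727, 0.004, 0.002]
force: [-0.3, -0.7, -1.9]
finger_gap: 0.579
gripper_force: 42.4
```

Call:
apply_moves(claw=[-1,-1,-1,-1,-1], travel=[[-0.045,0.016,0],[-0.09,0.032,0],[-0.135,0.047,0],[-0.18,0.063,0],[-0.225,0.079,0]], turn=[[0,0,0.017],[0,0,0.017],[0,0,0.017],[0,0,0.017],[0,0,0.017]])

```text
t: 11.17
tcp_pos: [0.5284, 0.0798, 0.1278]
tool_rot: [0.706, 0.708, -0.001, -0.001]
force: [-1.2, 0.1, -1.9]
finger_gap: 0.582
gripper_force: 42.4
```

Call:
apply_moves(claw=[-1,-1,-1,-1,-1], travel=[[-0.04,0.028,0],[-0.08,0.055,0],[-0.12,0.08,0],[-0.15,0.1,0],[-0.171,0.114,0]], turn=[[0,0,0.022],[0,0,0.022],[0,0,0.022],[0,0,0.022],[0,0,0.022]])

```text
t: 11.58
tcp_pos: [0.6217, -0.0584, 0.1274]
tool_rot: [0.731, 0.682, -0.0, -0.0]
force: [-0.6, -0.3, -1.6]
finger_gap: 0.584
gripper_force: 42.4
```

Call:
apply_moves(claw=[-1,-1,-1,-1,-1], travel=[[0,0,0],[0,0,0],[0,0,0],[0,0,0],[0,0,0]], turn=[[0,0,0],[0,0,0],[0,0,0],[0,0,0],[0,0,0]])

```text
t: 12.0
tcp_pos: [0.6196, -0.0539, 0.1285]
tool_rot: [0.73, 0.684, -0.001, -0.001]
force: [0.6, 0.5, -1.7]
finger_gap: 0.583
gripper_force: 42.4
```

```bash
python3 -c "
from plan import *
plan((620.9,-55.5,60,86),(620.9,-55.5,31.5,86))"
```

```text
t 12.00 now [619.6 -53.9 128.5] psi 86.26 gap 0.583 F [ 0.6  0.5 -1.7]
(620.9, -55.5, 60, 86) travel [-0.0019, 0.002, 0.0856] turn [-0.0007, -0.0002, 0.0014]
(620.9, -55.5, 31.5, 86) travel [-0.0, -0.0, 0.0356] turn [0.0, 0.0, 0.0]
```

Call:
apply_moves(claw=[-1,-1,-1,-1,-1], travel=[[-0.002,0.002,0.02],[-0.002,0.002,0.05],[-0.002,0.002,0.08],[-0.002,0.002,0.1],[-0.002,0.002,0.108]], turn=[[-0.0007,0,0.0014],[-0.0007,0,0.0014],[-0.0007,0,0.0014],[-0.0007,0,0.0014],[-0.0007,0,0.0014]])

```text
t: 12.42
tcp_pos: [0.6199, -0.0555, 0.04]
tool_rot: [0.731, 0.682, -0.001, -0.002]
force: [-0.7, 0.3, -1.3]
finger_gap: 0.58
gripper_force: 42.4
```

Call:
apply_moves(claw=[-1,-1,-1,-1,-1], travel=[[0,0,0],[0,0,0],[0,0,0],[0,0,0],[0,0,0]], turn=[[0,0,0],[0,0,0],[0,0,0],[0,0,0],[0,0,0]])

```text
t: 12.83
tcp_pos: [0.6229, -0.0572, 0.0438]
tool_rot: [0.732, 0.682, 0.001, 0.002]
force: [-0.1, -0.3, -1.3]
finger_gap: 0.581
gripper_force: 42.4
```

```bash
python3 -c "
from plan import *
from meas import *
plan((620.9,-55.5,31.5,86))
obj('scene',.621,-.055,.05,.016,.04)"
```

```text
t 12.83 now [622.9 -57.2  43.8] psi 85.93 gap 0.581 F [-0.1 -0.3 -1.3]
(620.9, -55.5, 31.5, 86) travel [0.0019, -0.0027, 0.0154] turn [0.0013, 0.0002, -0.0004]
scene 408 (array([622.6, -56.5]), array([33.8, 52.3]), 85.9)
```

Call:
apply_moves(claw=[-1,-1,-1,-1,-1], travel=[[0.002,-0.002,0.004],[0.002,-0.002,0.008],[0.002,-0.002,0.012],[0.002,-0.002,0.0155],[0.002,-0.002,0.0155]], turn=[[0.0013,0,-0.0004],[0.0013,0,-0.0004],[0.0013,0,-0.0004],[0.0013,0,-0.0004],[0.0013,0,-0.0004]])

```text
t: 13.3
tcp_pos: [0.6205, -0.0552, 0.0313]
tool_rot: [0.731, 0.682, -0.001, -0.001]
force: [-2.7, 0.2, 8.1]
finger_gap: 0.578
gripper_force: 43.3
```

Call:
apply_moves(claw=[-1,-1,1,1,1], travel=[[0,0,0],[0,0,0],[0,0,0],[0,0,0],[0,0,0]], turn=[[0,0,0],[0,0,0],[0,0,0],[0,0,0],[0,0,0]])

```text
t: 13.72
tcp_pos: [0.6208, -0.0554, 0.0299]
tool_rot: [0.731, 0.682, -0.001, -0.001]
force: [-0.3, 0.6, 0.3]
finger_gap: 0.972
gripper_force: 0.0
```

Call:
apply_moves(claw=[1,1,1,1,1], travel=[[0,0,0],[0,0,0],[0,0,-0.03],[0,0,-0.07],[0,0,-0.11]], turn=[[0,0,0],[0,0,0],[0,0,0],[0,0,0],[0,0,0]])

```text
t: 14.13
tcp_pos: [0.6199, -0.0551, 0.1177]
tool_rot: [0.731, 0.682, -0.002, -0.002]
force: [-0.5, 0.1, 0.6]
finger_gap: 0.997
gripper_force: 0.0
```

```bash
python3 -c "
from plan import *
from meas import *
s=obj('scene',.621,-.055,.045,.016,.09);obj('scene',.621,-.055,.045,.016,.03,s)
obj('scene',.627,.034,.045,.016,.09,s)
plan((626.4,33.4,130,84.3))"
```

```text
scene 1033 (array([620.1, -54.5]), array([34. , 52.7]), 86.0)
scene 497 (array([620.1, -54.5]), array([34. , 52.7]), 86.0)
scene 1212 (array([626.6,  34.1]), array([33. , 53.3]), 84.1)
t 14.18 now [624.5 -56.1 125.2] psi 86.01 gap 0.999 F [1.2 0.1 3.8]
(626.4, 33.4, 130, 84.3) travel [0.1118, -0.0054, -0.0063] turn [0.0025, 0.0006, 0.0095]
```

Call:
apply_moves(claw=[1,1,1,1,1], travel=[[0.035,-0.002,-0.006],[0.07,-0.004,-0.006],[0.1,-0.006,-0.006],[0.112,-0.006,-0.006],[0.112,-0.006,-0.006]], turn=[[0.0015,0,0.0095],[0.0015,0,0.0095],[0.0015,0,0.0095],[0.0015,0,0.0095],[0.0015,0,0.0095]])

```text
t: 14.6
tcp_pos: [0.6221, 0.0366, 0.1227]
tool_rot: [0.74, 0.672, -0.002, -0.003]
force: [0.6, 0.7, -0.9]
finger_gap: 0.999
gripper_force: 0.0
```

Call:
apply_moves(claw=[1,1,1,1,1], travel=[[0,0,0],[0,0,0],[0,0,0],[0,0,0],[0,0,0]], turn=[[0,0,0],[0,0,0],[0,0,0],[0,0,0],[0,0,0]])

```text
t: 15.02
tcp_pos: [0.6224, 0.0333, 0.1228]
tool_rot: [0.742, 0.67, -0.002, -0.002]
force: [0.2, -0.1, -0.4]
finger_gap: 0.999
gripper_force: 0.0
```

```bash
python3 -c "
from plan import *
plan((627.1,34,90,84.3),(627.1,34,30.5,84.3))"
```

```text
t 15.02 now [622.4  33.3 122.8] psi 84.2 gap 0.999 F [ 0.2 -0.1 -0.4]
(627.1, 34, 90, 84.3) travel [0.0014, 0.006, 0.041] turn [-0.0022, 0.0001, -0.0005]
(627.1, 34, 30.5, 84.3) travel [0.0, -0.0, 0.0744] turn [-0.0, -0.0, -0.0]
```

Call:
apply_moves(claw=[1,1,1,1,1], travel=[[0.0014,0.006,0.02],[0.0014,0.006,0.041],[0.0014,0.006,0.041],[0.0014,0.006,0.041],[0.0014,0.006,0.041]], turn=[[-0.0022,0,0],[-0.0022,0,0],[-0.0022,0,0],[-0.0022,0,0],[-0.0022,0,0]])

```text
t: 15.43
tcp_pos: [0.6273, 0.0347, 0.0905]
tool_rot: [0.742, 0.671, 0.0, 0.0]
force: [-0.0, -0.3, 0.7]
finger_gap: 0.998
gripper_force: 0.0
```

Call:
apply_moves(claw=[1,1,1,1,1], travel=[[0,0,0.02],[0,0,0.04],[0,0,0.06],[0,0,0.074],[0,0,0.074]], turn=[[0,0,0],[0,0,0],[0,0,0],[0,0,0],[0,0,0]])

```text
t: 15.85
tcp_pos: [0.6258, 0.0351, 0.0294]
tool_rot: [0.741, 0.671, -0.001, -0.001]
force: [-0.4, -0.4, -0.9]
finger_gap: 1.003
gripper_force: 0.0
```

```bash
python3 -c "
from plan import *
manip.snapshot('top')
plan((627.1,34,30.5,84.3))"
```

```text
t 15.90 now [626.6  35.   30.4] psi 84.28 gap 1.0 F [0.5 0.  0.9]
(627.1, 34, 30.5, 84.3) travel [-0.0012, 0.0008, -0.0001] turn [-0.0005, 0.0, -0.0001]
```

Call:
apply_moves(claw=[-1,-1,-1,-1,-1], travel=[[0,0,0],[0,0,0],[0,0,0],[0,0,0],[0,0,0]], turn=[[0,0,0],[0,0,0],[0,0,0],[0,0,0],[0,0,0]])

```text
t: 16.32
tcp_pos: [0.628, 0.035, 0.0322]
tool_rot: [0.741, 0.671, 0.001, 0.001]
force: [-0.1, 0.6, 4.8]
finger_gap: 0.58
gripper_force: 42.5
```

Call:
apply_moves(claw=[-1,-1,-1,-1,-1], travel=[[0,0,0],[0,0,-0.006],[0,0.001,-0.01],[0,0.0015,-0.01],[0,0.0015,-0.01]], turn=[[0,0,0],[0,0,0],[0,0,0],[0,0,-0.0095],[0,0,-0.0095]])

```text
t: 16.73
tcp_pos: [0.6281, 0.0349, 0.0389]
tool_rot: [0.731, 0.682, -0.0, -0.0]
force: [-0.3, 0.0, -0.9]
finger_gap: 0.581
gripper_force: 42.0
```

Call:
apply_moves(claw=[-1,-1,-1,-1,-1], travel=[[0,0,0],[0,0,0],[0,0,0],[0,0,0],[0,0,0]], turn=[[0,0,0],[0,0,0],[0,0,0],[0,0,0],[0,0,0]])

```text
t: 17.15
tcp_pos: [0.628, 0.0349, 0.0387]
tool_rot: [0.731, 0.682, -0.0, -0.0]
force: [0.2, 0.2, -1.3]
finger_gap: 0.575
gripper_force: 42.0
```

```bash
python3 -c "
from plan import *
from meas import *
obj('scene',.627,.034,.05,.018,.04)
plan((628.2,35,30.8,86))"
```

```text
scene 346 (array([629. ,  34.3]), array([33.1, 51.8]), 85.8)
t 17.20 now [628.1  35.   38.8] psi 85.99 gap 0.58 F [-0.9 -0.2 -1.2]
(628.2, 35, 30.8, 86) travel [0.0001, 0.0001, 0.01] turn [-0.0001, 0.0, -0.0001]
```

Call:
apply_moves(claw=[-1,-1,-1,-1,-1], travel=[[0,0,0.003],[0,0,0.006],[0,0,0.0085],[0,0,0.009],[0,0,0.009]], turn=[[0,0,0],[0,0,0],[0,0,0],[0,0,0],[0,0,0]])

```text
t: 17.62
tcp_pos: [0.6281, 0.0349, 0.0322]
tool_rot: [0.731, 0.682, -0.0, 0.0]
force: [-1.7, -0.9, 3.9]
finger_gap: 0.577
gripper_force: 42.4
```

Call:
apply_moves(claw=[-1,-1,1,1,1], travel=[[0,0,0],[0,0,0],[0,0,0],[0,0,0],[0,0,0]], turn=[[0,0,0],[0,0,0],[0,0,0],[0,0,0],[0,0,0]])

```text
t: 18.03
tcp_pos: [0.6283, 0.0349, 0.0313]
tool_rot: [0.731, 0.682, 0.0, 0.0]
force: [0.3, 0.6, 0.4]
finger_gap: 0.97
gripper_force: 0.0
```

Call:
apply_moves(claw=[1,1,1,1,1], travel=[[0,0,0],[0,0,-0.01],[0,0,-0.05],[0,0,-0.1],[0,0,-0.14]], turn=[[0,0,0],[0,0,0],[0,0,0],[0,0,0],[0,0,0]])

```text
t: 18.45
tcp_pos: [0.6284, 0.0349, 0.1457]
tool_rot: [0.731, 0.682, 0.0, 0.0]
force: [0.3, 0.2, 0.4]
finger_gap: 1.0
gripper_force: 0.0
```

```bash
python3 -c "
from plan import *
from meas import *
s=obj('scene',.627,.034,.045,.016,.09)
plan((540,40,130,77),(442.8,57,100,67.1))"
```

```text
scene 1219 (array([628.2,  34.7]), array([33.3, 51.6]), 85.8)
t 18.50 now [632.8  34.6 152.8] psi 86.01 gap 1.004 F [ 0.9 -0.   3.2]
(540, 40, 130, 77) travel [-0.0013, -0.1165, 0.0269] turn [0.0043, -0.0001, 0.0501]
(442.8, 57, 100, 67.1) travel [-0.0066, -0.1232, 0.0375] turn [0.0, 0.0, 0.055]
```

Call:
apply_moves(claw=[1,1,1,1,1], travel=[[-0.001,-0.05,0.01],[-0.001,-0.1,0.02],[-0.001,-0.117,0.027],[-0.001,-0.117,0.027],[-0.001,-0.117,0.027]], turn=[[0.002,0,0.05],[0.002,0,0.05],[0.002,0,0.05],[0.002,0,0.05],[0.002,0,0.05]])

```text
t: 18.92
tcp_pos: [0.5347, 0.0407, 0.1225]
tool_rot: [0.783, 0.623, -0.002, -0.002]
force: [1.7, 0.2, 0.0]
finger_gap: 1.001
gripper_force: 0.0
```

Call:
apply_moves(claw=[1,1,1,1,1], travel=[[-0.007,-0.04,0.01],[-0.007,-0.08,0.02],[-0.007,-0.123,0.037],[-0.007,-0.123,0.037],[-0.007,-0.123,0.037]], turn=[[0,0,0.055],[0,0,0.055],[0,0,0.055],[0,0,0.055],[0,0,0.055]])

```text
t: 19.33
tcp_pos: [0.4371, 0.0576, 0.0929]
tool_rot: [0.833, 0.553, -0.003, -0.002]
force: [0.9, -0.1, 0.3]
finger_gap: 0.998
gripper_force: 0.0
```

Call:
apply_moves(claw=[1,1,1,1,1], travel=[[0,0,0],[0,0,0],[0,0,0],[0,0,0],[0,0,0]], turn=[[0,0,0],[0,0,0],[0,0,0],[0,0,0],[0,0,0]])

```text
t: 19.75
tcp_pos: [0.4386, 0.0571, 0.0933]
tool_rot: [0.833, 0.553, -0.002, -0.002]
force: [-0.1, 0.3, 1.0]
finger_gap: 1.001
gripper_force: 0.0
```

```bash
python3 -c "
from plan import *
from meas import *
s=obj('scene',.443,.058,.045,.006,.034)
s=obj('top',.621,-.056,.045,.016,.09);obj('top',.627,.033,.045,.016,.09,s)
plan((442.8,57,50,67.1),(442.8,57,6,67.1))"
```

```text
scene 1025 (array([443.4,  58.7]), array([50.9, 52.7]), 67.6)
top 593 (array([615.5, -57.5]), array([34.1, 58.5]), 86.3)
top 595 (array([626.7,  31.3]), array([33.8, 50.5]), 86.2)
t 19.85 now [437.9  57.3  93.2] psi 67.09 gap 0.999 F [ 0.3 -0.8 -0.6]
(442.8, 57, 50, 67.1) travel [0.0021, 0.0061, 0.0539] turn [-0.0017, 0.0005, -0.0]
(442.8, 57, 6, 67.1) travel [0.0, -0.0, 0.055] turn [-0.0, -0.0, -0.0]
```

Call:
apply_moves(claw=[1,1,1,1,1], travel=[[0.002,0.006,0.02],[0.002,0.006,0.04],[0.002,0.006,0.054],[0.002,0.006,0.054],[0.002,0.006,0.054]], turn=[[-0.0017,0.0005,0],[-0.0017,0.0005,0],[-0.0017,0.0005,0],[-0.0017,0.0005,0],[-0.0017,0.0005,0]])

```text
t: 20.27
tcp_pos: [0.4419, 0.0571, 0.0495]
tool_rot: [0.833, 0.553, -0.001, -0.001]
force: [-0.8, 0.9, -0.7]
finger_gap: 0.999
gripper_force: 0.0
```

Call:
apply_moves(claw=[1,1,1,1,1], travel=[[0,0,0.01],[0,0,0.02],[0,0,0.03],[0,0,0.03],[0,0,0.03]], turn=[[0,0,0],[0,0,0],[0,0,0],[0,0,0],[0,0,0]])

```text
t: 20.68
tcp_pos: [0.4418, 0.0571, 0.0254]
tool_rot: [0.833, 0.553, -0.001, -0.001]
force: [-0.7, 0.7, 0.4]
finger_gap: 0.999
gripper_force: 0.0
```

```bash
python3 -c "
from plan import *
plan((442.8,57,6,67.1))"
```

```text
t 20.68 now [441.8  57.1  25.4] psi 67.09 gap 0.999 F [-0.7  0.7  0.4]
(442.8, 57, 6, 67.1) travel [0.0004, 0.0012, 0.0242] turn [-0.0006, 0.0001, -0.0]
```

Call:
apply_moves(claw=[1,1,1,1,1], travel=[[0.0004,0.0012,0.01],[0.0004,0.0012,0.02],[0.0004,0.0012,0.024],[0.0004,0.0012,0.024],[0.0004,0.0012,0.024]], turn=[[-0.0006,0,0],[-0.0006,0,0],[-0.0006,0,0],[-0.0006,0,0],[-0.0006,0,0]])

```text
t: 21.1
tcp_pos: [0.4429, 0.057, 0.0063]
tool_rot: [0.833, 0.553, -0.0, 0.0]
force: [0.9, 0.4, 0.7]
finger_gap: 1.0
gripper_force: 0.0
```

Call:
apply_moves(claw=[1,-1,-1,-1,-1], travel=[[0,0,0],[0,0,0],[0,0,0],[0,0,0],[0,0,0]], turn=[[0,0,0],[0,0,0],[0,0,0],[0,0,0],[0,0,0]], newtons=50)

```text
t: 21.52
tcp_pos: [0.4433, 0.057, 0.0071]
tool_rot: [0.833, 0.553, 0.0, 0.001]
force: [0.8, -0.7, 3.3]
finger_gap: 0.575
gripper_force: 52.7
```

Call:
apply_moves(claw=[-1,-1,-1,-1,-1], travel=[[0,0,0],[0,0,0],[0,0,0],[0,0,0],[0,0,0]], turn=[[0,0,0],[0,0,0],[0,0,0],[0,0,0],[0,0,0]])

```text
t: 21.93
tcp_pos: [0.4433, 0.0569, 0.0071]
tool_rot: [0.833, 0.553, 0.001, 0.001]
force: [-0.2, -0.4, 5.5]
finger_gap: 0.574
gripper_force: 52.8
```

```bash
python3 -c "
from plan import *
plan((442.8,57,130,67.1),(540,90,130,77),(634.5,123.5,130,86),(634.5,123.5,40,86))"
```

```text
t 21.93 now [443.3  56.9   7.1] psi 67.1 gap 0.574 F [-0.2 -0.4  5.5]
(442.8, 57, 130, 67.1) travel [-0.0002, -0.0003, -0.1536] turn [0.0006, -0.0, -0.0]
(540, 90, 130, 77) travel [0.0853, 0.0958, -0.0] turn [-0.0, -0.0, -0.055]
(634.5, 123.5, 130, 86) travel [0.0674, 0.1057, -0.0] turn [-0.0, -0.0, -0.05]
(634.5, 123.5, 40, 86) travel [-0.0, 0.0, 0.1125] turn [-0.0, -0.0, -0.0]
```

Call:
apply_moves(claw=[-1,-1,-1,-1,-1], travel=[[0,0,-0.03],[0,0,-0.07],[0,0,-0.11],[0,0,-0.14],[0,0,-0.154]], turn=[[0,0,0],[0,0,0],[0,0,0],[0,0,0],[0,0,0]])

```text
t: 22.35
tcp_pos: [0.444, 0.057, 0.1324]
tool_rot: [0.833, 0.553, 0.002, 0.002]
force: [0.9, -0.0, -1.7]
finger_gap: 0.574
gripper_force: 53.6
```

Call:
apply_moves(claw=[-1,-1,-1,-1,-1], travel=[[0.02,0.023,0],[0.04,0.046,0],[0.06,0.069,0],[0.075,0.085,0],[0.085,0.096,0]], turn=[[0,0,-0.055],[0,0,-0.055],[0,0,-0.055],[0,0,-0.055],[0,0,-0.055]])

```text
t: 22.77
tcp_pos: [0.5421, 0.0903, 0.1297]
tool_rot: [0.783, 0.623, 0.001, 0.001]
force: [-0.2, -0.5, -2.1]
finger_gap: 0.572
gripper_force: 53.4
```

Call:
apply_moves(claw=[-1,-1,-1,-1,-1], travel=[[0.016,0.025,0],[0.032,0.05,0],[0.048,0.075,0],[0.06,0.095,0],[0.067,0.106,0]], turn=[[0,0,-0.05],[0,0,-0.05],[0,0,-0.05],[0,0,-0.05],[0,0,-0.05]])

```text
t: 23.18
tcp_pos: [0.6368, 0.1235, 0.1293]
tool_rot: [0.731, 0.682, 0.001, 0.001]
force: [0.1, -0.5, -2.4]
finger_gap: 0.575
gripper_force: 53.4
```

Call:
apply_moves(claw=[-1,-1,-1,-1,-1], travel=[[0,0,0],[0,0,0.03],[0,0,0.06],[0,0,0.06],[0,0,0.06]], turn=[[0,0,0],[0,0,0],[0,0,0],[0,0,0],[0,0,0]])

```text
t: 23.6
tcp_pos: [0.6322, 0.1226, 0.0802]
tool_rot: [0.731, 0.682, -0.002, -0.002]
force: [-0.3, 0.3, -1.6]
finger_gap: 0.573
gripper_force: 53.4
```

```bash
python3 -c "
from plan import *
manip.snapshot('top')
manip.snapshot('top')
plan((634.5,123.2,35,86),(634.5,123.2,17,86))"
```

```text
t 23.70 now [635.  122.7  82.8] psi 85.99 gap 0.572 F [ 0.9 -0.4 -1.1]
(634.5, 123.2, 35, 86) travel [0.0006, -0.0008, 0.0597] turn [0.0005, 0.0002, -0.0001]
(634.5, 123.2, 17, 86) travel [-0.0001, 0.0, 0.0225] turn [0.0, -0.0, 0.0]
```

Call:
apply_moves(claw=[-1,-1,-1,-1,-1], travel=[[0,0,0.02],[0,0,0.04],[0,0,0.06],[0,0,0.06],[0,0,0.06]], turn=[[0,0,0],[0,0,0],[0,0,0],[0,0,0],[0,0,0]])

```text
t: 24.12
tcp_pos: [0.6352, 0.1228, 0.0348]
tool_rot: [0.731, 0.682, 0.0, 0.001]
force: [-0.5, -0.4, -1.4]
finger_gap: 0.573
gripper_force: 53.3
```

Call:
apply_moves(claw=[-1,-1,-1,-1,-1], travel=[[0,0,0],[0,0,0],[0,0,0],[0,0,0],[0,0,0]], turn=[[0,0,0],[0,0,0],[0,0,0],[0,0,0],[0,0,0]])

```text
t: 24.53
tcp_pos: [0.6354, 0.1229, 0.0347]
tool_rot: [0.731, 0.682, 0.001, 0.001]
force: [-0.7, 0.0, -2.3]
finger_gap: 0.575
gripper_force: 53.3
```

```bash
python3 -c "
from plan import *
plan((634.5,123.2,17.5,86))"
```

```text
t 24.53 now [635.4 122.9  34.7] psi 86.0 gap 0.575 F [-0.7  0.  -2.3]
(634.5, 123.2, 17.5, 86) travel [0.0003, -0.0012, 0.0215] turn [0.0007, 0.0001, 0.0]
```

Call:
apply_moves(claw=[-1,-1,-1,-1,-1], travel=[[0,-0.001,0.007],[0,-0.001,0.013],[0,-0.001,0.018],[0,-0.001,0.0215],[0,-0.001,0.0215]], turn=[[0.0007,0,0],[0.0007,0,0],[0.0007,0,0],[0.0007,0,0],[0.0007,0,0]])

```text
t: 24.95
tcp_pos: [0.6337, 0.1229, 0.0172]
tool_rot: [0.731, 0.682, -0.001, -0.001]
force: [-2.1, -0.4, 4.2]
finger_gap: 0.569
gripper_force: 54.3
```

Call:
apply_moves(claw=[-1,-1,1,1,1], travel=[[0,0,0],[0,0,0],[0,0,0],[0,0,0],[0,0,0]], turn=[[0,0,0],[0,0,0],[0,0,0],[0,0,0],[0,0,0]])

```text
t: 25.37
tcp_pos: [0.6347, 0.1229, 0.0166]
tool_rot: [0.731, 0.682, -0.0, -0.0]
force: [0.5, 0.1, -0.7]
finger_gap: 0.968
gripper_force: 0.0
```

Call:
apply_moves(claw=[1,1,1,1,1], travel=[[0,0,0],[0,0,-0.02],[0,0,-0.06],[0,0,-0.11],[0,0,-0.15]], turn=[[0,0,0],[0,0,0],[0,0,0],[0,0,0],[0,0,0]])

```text
t: 25.78
tcp_pos: [0.6347, 0.123, 0.1383]
tool_rot: [0.731, 0.682, -0.0, -0.0]
force: [0.4, 0.6, -0.3]
finger_gap: 1.0
gripper_force: 0.0
```

```bash
python3 -c "
from plan import *
from meas import *
s=obj('scene',.634,.125,.042,.016,.05)
obj('scene',.621,-.055,.045,.016,.09,s)
plan((560,0,140,86),(446.6,-243.3,110,85.5))"
```

```text
scene 1586 (array([633.3, 124.6]), array([50.4, 52.6]), 86.4)
scene 1137 (array([620.1, -54.6]), array([33.9, 52.2]), 86.1)
t 25.83 now [639.1 123.3 145.6] psi 86.01 gap 0.995 F [0.7 0.6 4.6]
(560, 0, 140, 86) travel [-0.1606, -0.0881, 0.0058] turn [0.0039, -0.0002, 0.0001]
  .. travel [-0.1566, -0.0601, 0.0187] turn [-0.0, -0.0, 0.0014]
(446.6, -243.3, 110, 85.5) travel [-0.157, -0.0593, 0.0187] turn [-0.0, -0.0, 0.0014]
```

Call:
apply_moves(claw=[1,1,1,1,1], travel=[[-0.161,-0.088,0],[-0.161,-0.088,0],[-0.161,-0.088,0],[-0.161,-0.088,0],[-0.161,-0.088,0]], turn=[[0.0015,0,0],[0.0015,0,0],[0.0015,0,0],[0.0015,0,0],[0.0015,0,0]])

```text
t: 26.25
tcp_pos: [0.5522, -0.0037, 0.1366]
tool_rot: [0.733, 0.68, -0.004, -0.003]
force: [-0.3, -0.3, -0.2]
finger_gap: 1.0
gripper_force: 0.0
```

Call:
apply_moves(claw=[1,1,1,1,1], travel=[[-0.157,-0.06,0.019],[-0.157,-0.06,0.019],[-0.157,-0.06,0.019],[-0.157,-0.06,0.019],[-0.157,-0.06,0.019]], turn=[[0,0,0.0014],[0,0,0.0014],[0,0,0.0014],[0,0,0.0014],[0,0,0.0014]])

```text
t: 26.67
tcp_pos: [0.4982, -0.1248, 0.1217]
tool_rot: [0.734, 0.679, -0.002, -0.002]
force: [-0.4, -0.2, 0.2]
finger_gap: 0.999
gripper_force: 0.0
```

Call:
apply_moves(claw=[1,1,1,1,1], travel=[[-0.157,-0.06,0.019],[-0.157,-0.06,0.019],[-0.157,-0.06,0.019],[-0.157,-0.06,0.019],[-0.157,-0.06,0.019]], turn=[[0,0,0.0014],[0,0,0.0014],[0,0,0.0014],[0,0,0.0014],[0,0,0.0014]])

```text
t: 27.08
tcp_pos: [0.4418, -0.2462, 0.107]
tool_rot: [0.736, 0.677, -0.002, -0.001]
force: [-0.3, 1.4, 0.3]
finger_gap: 0.994
gripper_force: 0.0
```

Call:
apply_moves(claw=[1,1,1,1,1], travel=[[0,0,0],[0,0,0],[0,0,0],[0,0,0],[0,0,0]], turn=[[0,0,0],[0,0,0],[0,0,0],[0,0,0],[0,0,0]])

```text
t: 27.5
tcp_pos: [0.4418, -0.2431, 0.1074]
tool_rot: [0.734, 0.68, -0.002, -0.002]
force: [-0.2, 0.3, 0.1]
finger_gap: 0.997
gripper_force: 0.0
```

```bash
python3 -c "
from plan import *
from meas import *
s=obj('top',.634,.122,.042,.03,.045);obj('top',.621,-.056,.045,.066,.09,s);obj('top',.621,-.056,.045,.016,.03,s);obj('top',.627,.032,.045,.016,.03,s)
cv2.imwrite('pics/t5.png',cv2.resize(s['pixels'][130:320,150:500,::-1],(800,434)))
plan((446.6,-243.3,50,85.5),(446.6,-243.3,6,85.5))"
```

```text
top 812 (array([632.9, 121.4]), array([50.5, 50.9]), 85.2)
top 253 (array([619.5, -57.6]), array([14. , 50.1]), 86.3)
top 285 (array([619.4, -57.7]), array([34. , 50.5]), 85.8)
top 174 (array([626.9,  31.4]), array([33.9, 50.6]), 86.0)
t 27.55 now [ 441.7 -243.3  107.4] psi 85.59 gap 1.001 F [ 0.1 -0.5 -0.6]
(446.6, -243.3, 50, 85.5) travel [0.0005, 0.0066, 0.0717] turn [-0.0018, 0.0002, 0.0005]
(446.6, -243.3, 6, 85.5) travel [0.0, -0.0, 0.055] turn [0.0, -0.0, -0.0]
```

View pics/t5.png

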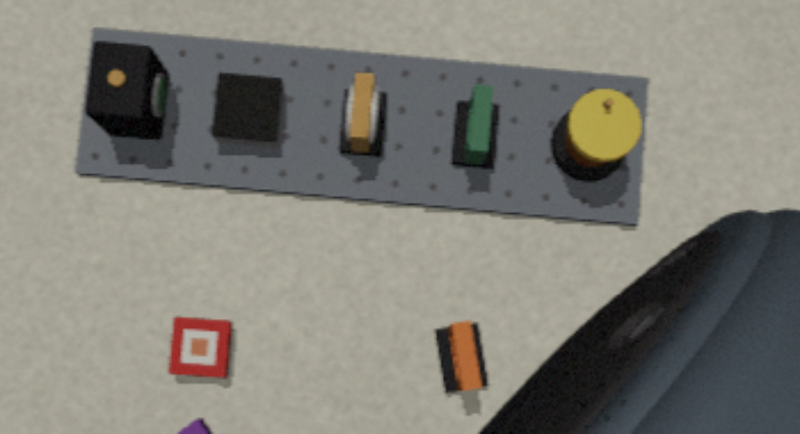

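Top view: the stage (248,107), lens (362,113) and green filter (477,125) stand on the plate's middle line between the detector (125,88) and the lamp (600,128), each within 1 mm of target; orange and red are undisturbed. Now the blue box.

Call:
apply_moves(claw=[1,1,1,1,1], travel=[[0.0005,0.0066,0.03],[0.0005,0.0066,0.06],[0.0005,0.0066,0.085],[0.0005,0.0066,0.085],[0.0005,0.0066,0.085]], turn=[[-0.0018,0,0.0005],[-0.0018,0,0.0005],[-0.0018,0,0.0005],[-0.0018,0,0.0005],[-0.0018,0,0.0005]])

```text
t: 27.97
tcp_pos: [0.4456, -0.2435, 0.0386]
tool_rot: [0.735, 0.678, -0.0, -0.001]
force: [0.1, 0.4, 1.2]
finger_gap: 1.001
gripper_force: 0.0
```

Call:
apply_moves(claw=[1,1,1,1,1], travel=[[0,0,0.01],[0,0,0.02],[0,0,0.03],[0,0,0.03],[0,0,0.03]], turn=[[0,0,0],[0,0,0],[0,0,0],[0,0,0],[0,0,0]])

```text
t: 28.38
tcp_pos: [0.4459, -0.2442, 0.015]
tool_rot: [0.735, 0.678, -0.0, -0.0]
force: [0.3, 0.0, -0.3]
finger_gap: 0.999
gripper_force: 0.0
```

```bash
python3 -c "
from plan import *
plan((446.6,-243.3,3,85.5))"
```

```text
t 28.38 now [ 445.9 -244.2   15. ] psi 85.4 gap 0.999 F [ 0.3  0.  -0.3]
(446.6, -243.3, 3, 85.5) travel [0.0011, 0.0008, 0.015] turn [-0.0002, 0.0, -0.0006]
```

Call:
apply_moves(claw=[1,1,1,1,1], travel=[[0.001,0.001,0.005],[0.001,0.001,0.01],[0.001,0.001,0.015],[0.001,0.001,0.015],[0.001,0.001,0.015]], turn=[[0,0,0],[0,0,0],[0,0,0],[0,0,0],[0,0,0]])

```text
t: 28.8
tcp_pos: [0.4468, -0.2434, 0.0029]
tool_rot: [0.735, 0.678, -0.0, -0.0]
force: [-0.3, 0.4, -0.2]
finger_gap: 1.0
gripper_force: 0.0
```

Call:
apply_moves(claw=[1,-1,-1,-1,-1], travel=[[0,0,0],[0,0,0],[0,0,0],[0,0,0],[0,0,0]], turn=[[0,0,0],[0,0,0],[0,0,0],[0,0,0],[0,0,0]], newtons=25)

```text
t: 29.22
tcp_pos: [0.447, -0.2436, 0.0035]
tool_rot: [0.735, 0.678, -0.0, 0.0]
force: [0.1, 0.5, 0.8]
finger_gap: 0.51
gripper_force: 25.8
```

Call:
apply_moves(claw=[-1,-1,-1,-1,-1], travel=[[0,0,0],[0,0,0],[0,0,0],[0,0,0],[0,0,0]], turn=[[0,0,0],[0,0,0],[0,0,0],[0,0,0],[0,0,0]])

```text
t: 29.63
tcp_pos: [0.447, -0.2436, 0.0035]
tool_rot: [0.735, 0.678, -0.0, 0.0]
force: [-0.3, 0.9, 4.9]
finger_gap: 0.514
gripper_force: 26.2
```

```bash
python3 -c "
from plan import *
plan((446.6,-243.3,150,85.5),(500,-100,150,85.5),(634.5,123.2,150,86),(634.5,123.2,60,86))"
```

```text
t 29.63 now [ 447.  -243.6    3.5] psi 85.41 gap 0.514 F [-0.3  0.9  4.9]
(446.6, -243.3, 150, 85.5) travel [0.0002, -0.0005, -0.1831] turn [0.0, 0.0002, -0.0005]
(500, -100, 150, 85.5) travel [0.1838, 0.0525, -0.0001] turn [0.0, 0.0, -0.0]
  .. travel [0.1457, 0.0728, 0.0] turn [0.0, 0.0, -0.0014]
(634.5, 123.2, 150, 86) travel [0.1454, 0.0735, 0.0] turn [0.0, 0.0, -0.0014]
(634.5, 123.2, 60, 86) travel [-0.0, -0.0, 0.1125] turn [0.0, 0.0, -0.0]
```

Call:
apply_moves(claw=[-1,-1,-1,-1,-1], travel=[[0,0,-0.03],[0,0,-0.07],[0,0,-0.11],[0,0,-0.15],[0,0,-0.18]], turn=[[0,0,0],[0,0,0],[0,0,0],[0,0,0],[0,0,0]])

```text
t: 30.05
tcp_pos: [0.4472, -0.2436, 0.1491]
tool_rot: [0.735, 0.678, -0.0, 0.001]
force: [-0.3, -0.4, -0.5]
finger_gap: 0.507
gripper_force: 26.0
```

Call:
apply_moves(claw=[-1,-1,-1,-1,-1], travel=[[0.037,0.01,0],[0.074,0.021,0],[0.11,0.031,0],[0.147,0.042,0],[0.184,0.0525,0]], turn=[[0,0,0],[0,0,0],[0,0,0],[0,0,0],[0,0,0]])

```text
t: 30.47
tcp_pos: [0.5007, -0.0988, 0.1468]
tool_rot: [0.735, 0.678, -0.0, -0.0]
force: [0.4, 0.2, -0.4]
finger_gap: 0.508
gripper_force: 26.0
```

Call:
apply_moves(claw=[-1,-1,-1,-1,-1], travel=[[0.029,0.0145,0],[0.058,0.029,0],[0.087,0.044,0],[0.117,0.058,0],[0.146,0.073,0]], turn=[[0,0,0],[0,0,0],[0,0,-0.001],[0,0,-0.0015],[0,0,-0.0015]])

```text
t: 30.88
tcp_pos: [0.5681, 0.0131, 0.1464]
tool_rot: [0.733, 0.68, -0.001, -0.0]
force: [-1.2, -0.2, -0.0]
finger_gap: 0.511
gripper_force: 26.0
```

Call:
apply_moves(claw=[-1,-1,-1,-1,-1], travel=[[0.035,0.018,0],[0.07,0.036,0],[0.105,0.053,0],[0.13,0.066,0],[0.145,0.0735,0]], turn=[[0,0,0],[0,0,0],[0,0,-0.001],[0,0,-0.0015],[0,0,-0.0015]])

```text
t: 31.3
tcp_pos: [0.6364, 0.1254, 0.1462]
tool_rot: [0.731, 0.682, 0.0, -0.0]
force: [-0.0, 1.0, -1.3]
finger_gap: 0.509
gripper_force: 26.0
```

Call:
apply_moves(claw=[-1,-1,-1,-1,-1], travel=[[0,0,0],[0,0,0.04],[0,0,0.08],[0,0,0.1],[0,0,0.1]], turn=[[0,0,0],[0,0,0],[0,0,0],[0,0,0],[0,0,0]])

```text
t: 31.72
tcp_pos: [0.631, 0.1213, 0.0623]
tool_rot: [0.732, 0.681, -0.005, -0.003]
force: [-0.6, -0.6, -0.7]
finger_gap: 0.51
gripper_force: 26.0
```

Call:
apply_moves(claw=[-1,-1,-1,-1,-1], travel=[[0,0,0],[0,0,0],[0,0,0],[0,0,0],[0,0,0]], turn=[[0,0,0],[0,0,0],[0,0,0],[0,0,0],[0,0,0]])

```text
t: 32.13
tcp_pos: [0.6364, 0.1227, 0.0685]
tool_rot: [0.732, 0.682, 0.001, 0.001]
force: [-0.5, 0.6, -0.2]
finger_gap: 0.505
gripper_force: 26.0
```

```bash
python3 -c "
from plan import *
from meas import *
s=obj('scene',.634,.125,.042,.04,.1)
cv2.imwrite('pics/s6.png',cv2.resize(s['pixels'][180:360,300:540,::-1],(720,540)))
plan((634.5,123.2,55,86),(634.5,123.2,42,86))"
```

```text
scene 828 (array([640.8, 116.6]), array([65. , 39.6]), 21.3)
t 32.18 now [636.2 122.8  68.2] psi 85.94 gap 0.51 F [ 0.1 -0.1 -0.5]
(634.5, 123.2, 55, 86) travel [0.0004, -0.0022, 0.0165] turn [0.0006, 0.0001, -0.0003]
(634.5, 123.2, 42, 86) travel [-0.0, 0.0, 0.0162] turn [-0.0, 0.0, -0.0]
```

View pics/s6.png

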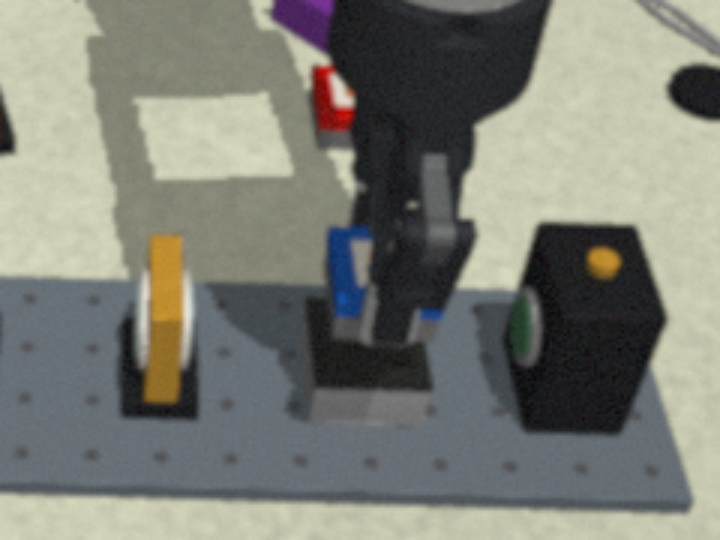

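The box (390,290) is held flat just above the stage (370,370), clear of the lens and detector. Lowering it now.

Call:
apply_moves(claw=[-1,-1,-1,-1,-1], travel=[[0.0005,-0.002,0.008],[0.0005,-0.002,0.016],[0.0005,-0.002,0.023],[0.0005,-0.002,0.023],[0.0005,-0.002,0.023]], turn=[[0.0006,0,0],[0.0006,0,0],[0.0006,0,0],[0.0006,0,0],[0.0006,0,0]])

```text
t: 32.6
tcp_pos: [0.6333, 0.1233, 0.0476]
tool_rot: [0.732, 0.682, -0.002, -0.001]
force: [-0.6, 0.5, -0.1]
finger_gap: 0.506
gripper_force: 26.0
```

Call:
apply_moves(claw=[-1,-1,-1,-1,-1], travel=[[0,0,0],[0,0,0],[0,0,0],[0,0,0],[0,0,0]], turn=[[0,0,0],[0,0,0],[0,0,0],[0,0,0],[0,0,0]])

```text
t: 33.02
tcp_pos: [0.6342, 0.1233, 0.0488]
tool_rot: [0.732, 0.682, -0.001, -0.0]
force: [0.8, -0.2, -1.3]
finger_gap: 0.514
gripper_force: 26.0
```

```bash
python3 -c "
from plan import *
plan((634.5,123.1,42,86))"
```

```text
t 33.02 now [634.2 123.3  48.8] psi 85.94 gap 0.514 F [ 0.8 -0.2 -1.3]
(634.5, 123.1, 42, 86) travel [-0.0003, 0.0005, 0.0085] turn [-0.0005, 0.0002, -0.0003]
```

Call:
apply_moves(claw=[-1,-1,-1,-1,-1], travel=[[0,0.0005,0.003],[0,0.0005,0.006],[0,0.0005,0.008],[0,0.0005,0.0085],[0,0.0005,0.0085]], turn=[[-0.0005,0,0],[-0.0005,0,0],[-0.0005,0,0],[-0.0005,0,0],[-0.0005,0,0]])

```text
t: 33.43
tcp_pos: [0.6343, 0.1233, 0.0416]
tool_rot: [0.732, 0.682, -0.001, -0.0]
force: [-0.7, -0.3, -1.0]
finger_gap: 0.506
gripper_force: 26.0
```

Call:
apply_moves(claw=[-1,-1,1,1,1], travel=[[0,0,0],[0,0,0],[0,0,0],[0,0,0],[0,0,0]], turn=[[0,0,0],[0,0,0],[0,0,0],[0,0,0],[0,0,0]])

```text
t: 33.85
tcp_pos: [0.6345, 0.1233, 0.0419]
tool_rot: [0.732, 0.682, -0.0, 0.0]
force: [0.3, 0.1, 0.2]
finger_gap: 0.907
gripper_force: 0.0
```

Call:
apply_moves(claw=[1,1,1,1,1], travel=[[0,0,0],[0,0,-0.02],[0,0,-0.06],[0,0,-0.11],[0,0,-0.14]], turn=[[0,0,0],[0,0,0],[0,0,0],[0,0,0],[0,0,0]])

```text
t: 34.27
tcp_pos: [0.6358, 0.1234, 0.1571]
tool_rot: [0.732, 0.682, 0.001, 0.001]
force: [0.7, 0.0, 0.6]
finger_gap: 0.997
gripper_force: 0.0
```

```bash
python3 -c "
from plan import *
plan((560,-50,160,86),(480,-220,160,86))"
```

```text
t 34.27 now [635.8 123.4 157.1] psi 85.95 gap 0.997 F [0.7 0.  0.6]
(560, -50, 160, 86) travel [-0.2229, -0.0791, -0.0039] turn [0.0011, 0.0001, -0.0003]
(480, -220, 160, 86) travel [-0.219, -0.085, -0.0] turn [-0.0, -0.0, 0.0]
```

Call:
apply_moves(claw=[1,1,1,1,1], travel=[[-0.22,-0.08,-0.004],[-0.22,-0.08,-0.004],[-0.22,-0.08,-0.004],[-0.22,-0.08,-0.004],[-0.22,-0.08,-0.004]], turn=[[0,0,0],[0,0,0],[0,0,0],[0,0,0],[0,0,0]])

```text
t: 34.68
tcp_pos: [0.5561, -0.051, 0.1574]
tool_rot: [0.732, 0.681, -0.001, 0.0]
force: [-0.2, 0.3, -0.1]
finger_gap: 1.001
gripper_force: 0.0
```

Call:
apply_moves(claw=[1,1,1,1,1], travel=[[-0.22,-0.085,0],[-0.22,-0.085,0],[-0.22,-0.085,0],[-0.22,-0.085,0],[-0.22,-0.085,0]], turn=[[0,0,0],[0,0,0],[0,0,0],[0,0,0],[0,0,0]])

```text
t: 35.1
tcp_pos: [0.4764, -0.2222, 0.1576]
tool_rot: [0.733, 0.681, -0.001, 0.001]
force: [0.4, 0.4, -0.0]
finger_gap: 0.999
gripper_force: 0.0
```

Call:
apply_moves(claw=[1,1,1,1,1], travel=[[0,0,0],[0,0,0],[0,0,0],[0,0,0],[0,0,0]], turn=[[0,0,0],[0,0,0],[0,0,0],[0,0,0],[0,0,0]])

```text
t: 35.52
tcp_pos: [0.4783, -0.217, 0.1572]
tool_rot: [0.731, 0.682, -0.0, -0.0]
force: [-1.1, 0.2, -0.5]
finger_gap: 1.001
gripper_force: 0.0
```

```bash
python3 -c "
from plan import *
from meas import *
s=obj('top',.633,.121,.042,.05,.075);obj('top',.633,.121,.042,.016,.045,s)
for x,y in((.62,-.057),(.627,.032)):obj('top',x,y,.045,.016,.03,s);obj('top',x,y,.045,.066,.09,s)
obj('top',.446,.153,.04,.018,.03,s);obj('top',.443,-.05,.04,.06,.075,s)
r=obj('scene',.634,.125,.042,.05,.075)
cv2.imwrite('pics/f.png',cv2.vconcat([cv2.resize(s['pixels'][130:310,150:470,::-1],(530,298)),cv2.resize(r['pixels'][160:350,160:540,::-1],(530,265))]))"
```

```text
top 671 (array([633.1, 121.7]), array([44.4, 45. ]), 85.9)
top 257 (array([632.3, 121.6]), array([50.3, 50.1]), 86.2)
top 284 (array([619.3, -57.8]), array([34. , 50.6]), 85.8)
top 256 (array([619.6, -57.7]), array([14.1, 51.7]), 86.2)
top 171 (array([626.4,  31.4]), array([33.8, 49.7]), 86.0)
top 315 (array([626.2,  31.6]), array([23.5, 50.2]), 85.7)
top 634 (array([446.1, 152.6]), array([44.5, 43.7]), 87.1)
top 260 (array([443.3, -50.1]), array([49.8, 14.2]), 10.2)
scene 1073 (array([634. , 124.7]), array([44.4, 46.4]), 85.7)
```

View pics/f.png

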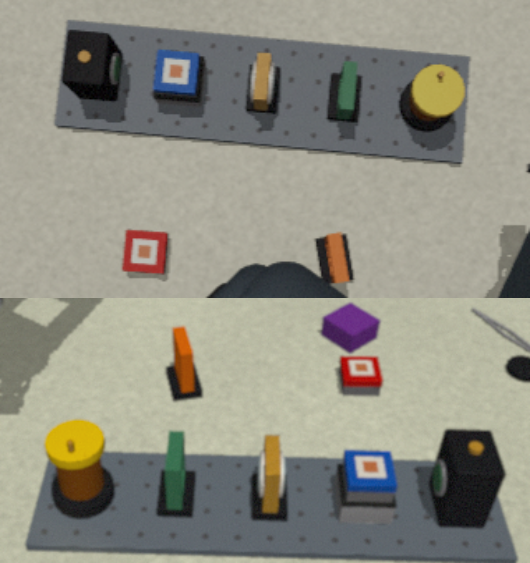

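The final view shows lamp, green filter (175,475), lens (270,475), stage with the blue box on top (370,485), and detector in line, all within about 1 mm and 0.5°. The red and orange parts haven't moved.

```bash
python3 -c "
from station import manip
print(manip.sign_off())"
```

```text
the job is handed in; nothing more can be done
None
```

The light path is set up and handed in at about 36 s: lens, green filter and stage with the blue box are within about 1 mm and 0.5° of their target positions by camera, and the orange filter and red box are where they were.

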